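# Swap bottle and jar in the carrier and fill its empty cell

## Robot

A 7-joint arm with a two-finger parallel gripper is mounted at the origin on a cart in front of the work surface, level with it; the furniture and walls round the work are solid. World frame = base frame: x ahead of the robot, y to its left, z up, the work surface at z = 0. Lengths are in m, angles in degrees, forces in N, time in s.
With the tool pointing down it reaches from about 0.425 to 0.875 m from the base axis. Payload 4.7 kg.
Tool frame: the origin (TCP) lies on the centre line of the jaws, within the pads' length; the fingertips stand 17 mm ahead of it and the grasp point (between the pads) lies 2 mm behind it; z points along the fingers, y is the line along which they close (so a half turn about z gives the same grasp; the last joint's range is limited). The gripper opens to 87 mm and grips with 3 to 60 N. Pads are 19 mm wide; open, the fingers measure 117 mm over their backs; the gripper's body (75 mm by 190 mm) begins 51 mm behind the grasp point.
Start: joints at [70.938, 18.392, -4.016, 83.108, 1.295, 78.541, -3.26], TCP at [0.221, -0.611, 0.24] pointing down, gripper open.
Joint ranges: [-163.93, 163.93], [-17.29, 119.83], [-79.2, 71.16], [3.27, 140.29], [-89.18, 269.18], [5.43, 117.66], [-154.24, 154.24]. Speed limits (degrees/s): [147.25, 147.25, 180, 180, 180, 180, 180].

## Interface

Orientations are given as [roll, pitch, yaw] about the fixed x, y, z axes, in that order (R = Rz(yaw) Ry(pitch) Rx(roll)).
In Python, from cell import env, read_camera gives the robot as it stands.
- The arm moves only by the shell command python3 -m jog 'ROWS' [FORCE]. ROWS is JSON, a list of rows, each a list of 5 numbers: the opening, from 0 (shut) to 1 (fully open), then the shift along the tool's x, y, z each as a share of 0.02 m, from -1 to 1, then the turn about the tool's z as a share of 45 degrees, from -1 to 1. In form: [[gripper, x, y, z, yaw], ...]. A call has 1 to 12 rows; each row shifts and turns the commanded pose from where the row before left it, along the tool's axes as they then stand; what a row does not reach is not made up. A row lasts 1/12 s, in which the tool goes at most 41.7 mm and 7.16 degrees, less where a joint would pass 70% of its speed; a pose out of reach is approached as far as the arm can. A call with a number of a shift or a turn outside -1 to 1 is refused whole. A call with a gripper value outside its range is refused whole. The fingers move at their own pace and stop on an object; FORCE is the grip in N (left out, the last holds). Time passes only in rows, so rows that do not move let the fingers close. It gives the time, the measured TCP pose, the force, the opening and the grip force at its end, in the units of the state.
- env.get_obs(): the state, without advancing time (a new reading comes with each control period).
- read_camera(name): name is "side" or "top"; returns a dict with "color" (480x640x3 uint8, red, green, blue), "range_z" (480x640 float32, m along the optical axis (not along the pixel's ray), 0 where there is no reading), "mtx" (3x3 intrinsics, pixels), "k1" (the pictures are not rectified: a ray, as slopes to the right and down, at radius r is drawn at 1 + k1 r^2 times it, then the intrinsics apply), "world_from_camera" (4x4, takes a point from camera to world coordinates). Camera axes: x right, y down, z forward; pixel columns grow to the right and rows downward; lengths in m; the calibration is good to about 2 mm. A picture is of the moment at which its call begins.
- env.sign_off(): hands the job in; it is judged then, once.
The state is a dict: "time_s": time; "qpos": joint angles; "joint_velocities": joint speeds; "effort": joint torques, N m; "tool_pos": TCP position; "tool_rot": TCP orientation; "force": force on the tool from outside, world axes, zero at the start; "wrist_torque": the same for the moment, N m; "grip_width": finger opening in m; "grasp_force": force on a finger pad.
Only numpy, scipy, OpenCV 4.12 (cv2) and the standard library are available. Lean on these libraries where they do the work, as an engineer would, in place of code of your own. Each camera call takes 0.05 s, during which the arm holds its last target. There are 200 camera calls.

## Task

In the four-cell bottle carrier the tall bottle and the squat jar stand in each other's cells: swap them, and put the spare dropper bottle from the bench into the cell that was empty, so that all four cells are filled. Everything must stand upright on the floor of its cell; do not tip anything over, and leave the dropper bottle already in the carrier and the other things on the bench where they are.

Things in the scene. Friction and masses are not known exactly. Their poses are not given: they have to be found in the camera images.
- carrier: Grey plastic bottle carrier, 92 x 350 x 32 mm, fixed on the bench; four cells in a row along its y, 80 mm square inside, centres 86 mm apart. Walls and dividers 6 mm thick, dividers 26 mm high; things in it stand 9 mm above the bench (6 mm floor, 3 mm rubber mat). Steel loops stand 20 mm out of its two ends. Origin: centre of the underside; x, y along its walls.
- mat_jar: Black rubber mat, 77 x 77 x 3 mm, fixed in the carrier cell in which the squat jar stands at the start. Origin: centre of its underside, which is the centre of that cell, 6 mm above the bench.
- mat_tall: The same mat in the cell in which the tall bottle stands at the start; origin likewise.
- mat_dropper: The same mat in the cell in which a dropper bottle stands at the start; origin likewise.
- mat_empty: The same mat in the cell that is empty at the start; origin likewise.
- tall_bottle: Tall narrow amber glass bottle, 124 mm high: straight body 48 mm in diameter up to 92 mm, then a shoulder to a 26 mm neck at 104 mm, and a black screw cap 30 mm in diameter, 106 to 124 mm; paper label. 0.15 to 0.31 kg. Upright on its base; origin at the centre of its underside, z up its axis.
- squat_jar: Squat wide amber glass jar, 88 mm high: straight body 60 mm in diameter up to 62 mm, black screw cap 54 mm in diameter, 70 to 88 mm; paper label. 0.15 to 0.31 kg. Upright on its base; origin at the centre of its underside, z up its axis.
- spare_dropper: Spare small dropper bottle with a black rubber bulb, standing alone on the bench left of the carrier: body 33 mm in diameter up to about 45 mm, shoulder to 56 mm, bulb about 22 mm wide up to 97 mm; 0.06 kg. Upright on its base; origin at the centre of its underside, z up its axis.
- dropper_in_carrier: Like the spare, a little larger (body 37 mm in diameter, 105 mm high), already in its cell of the carrier; to be left there. Upright on its base; origin at the centre of its underside, z up its axis.
- wash_bottle: Bystander: plastic wash bottle, 66 mm round, 187 mm high with a bent spout, on the right of the bench. Origin near the centre of its underside.
- lab_timer: Bystander: flat lab timer, 60 x 64 x 16 mm, on the right near the front edge. Origin: centre of its underside.
- tape_roll: Bystander: roll of tape, 96 mm across, 25 mm high, lying on the right. Origin: centre of its underside.
There are look-alikes about, which are no part of the job. Leave any blue or green look-alike of the spare_dropper alone.

How it is judged (in metres and radians):
At the end, for the whole second after the job is handed in: Tall bottle where the jar began, jar where the tall bottle began, spare dropper bottle in the cell that was empty, the other one still in its own cell; each within 36 mm of the cell centre, standing on the mat (base under 10 mm above its underside), upright within 0.12 rad, at rest, released (horizontal distance between tall_bottle and mat_jar below 0.036 m and z of tall_bottle in the frame of mat_jar below 0.01 m and angle between each of tall_bottle, squat_jar, spare_dropper, dropper_in_carrier's own z axis and vertical below 0.12 rad and linear speed of each of tall_bottle, squat_jar, spare_dropper, dropper_in_carrier below 0.03 m/s and contact force between each of tall_bottle, squat_jar, spare_dropper, dropper_in_carrier and the fingers below 0.05 N and horizontal distance between squat_jar and mat_tall below 0.036 m and z of squat_jar in the frame of mat_tall below 0.01 m and horizontal distance between spare_dropper and mat_empty below 0.036 m and z of spare_dropper in the frame of mat_empty below 0.01 m and horizontal distance between dropper_in_carrier and mat_dropper below 0.036 m and z of dropper_in_carrier in the frame of mat_dropper below 0.01 m); the robot touches nothing.
It fails at once if a bottle or the jar is tipped over (angle between any of tall_bottle, squat_jar, spare_dropper, dropper_in_carrier's own z axis and vertical above 0.7 rad).
It fails at once if the dropper bottle already in the carrier is displaced by more than 35 mm (distance of dropper_in_carrier from where it was at the start of the episode above 0.035 m).
It fails at once if the wash bottle, the timer or the tape roll is displaced by more than 35 mm (distance of any of wash_bottle, lab_timer, tape_roll from where it was at the start of the episode above 0.035 m).
It also fails if it takes over 72 s, if anything falls off the work surface, if the arm or the gripper's body presses on something with over 40 N, if the wrist force passes 120 N, or if a joint passes its speed limit or range.

## Working session

There is one attempt and no reset: what is moved stays moved. The work goes in short steps, Python scripts to look and compute and a shell command to move; the robot and the scene stay as the last step left them, time stands still between calls to the robot, and variables do not carry over. Pictures are saved under pics/ and viewed, at most 10 in all, crops included, and the job is handed in when it is done.

```bash
mkdir -p pics; ls
cat > h.py <<'E'
import numpy as np, cv2
from cell import env, read_camera
def pts(c):
    "world point per pixel from range"
    h,w=c["range_z"].shape; K=c["mtx"]; 
    u,v=np.meshgrid(np.arange(w),np.arange(h))
    n=cv2.undistortPoints(np.stack([u.ravel(),v.ravel()],1).astype(np.float64)[:,None],K,np.array([c["k1"],0,0,0.]))[:,0]
    z=c["range_z"].ravel().astype(float)
    P=np.c_[n*z[:,None],z]; T=c["world_from_camera"]
    W=P@T[:3,:3].T+T[:3,3]; W[z==0]=np.nan
    return W.reshape(h,w,3)
E
python3 - <<'E'
from h import *
print(env.get_obs())
for n in("top","side"):
    c=read_camera(n); cv2.imwrite(f"pics/{n}0.png",c["color"][:,:,::-1]); np.savez(f"{n}0.npz",**c)
    print(n,c["mtx"],c["k1"],c["world_from_camera"])
E
```

```text
pics
{'time_s': 0.0, 'qpos': array([70.93875351, 18.44074547, -4.01732667, 83.17482793,  1.2964045 ,
       78.54274775, -3.25942391]), 'joint_velocities': array([ 0.01679136,  0.052356  , -0.00461426,  0.01528222,  0.03083067,
       -0.00455673,  0.06824797]), 'effort': array([-4.39751393e-04, -4.91281307e+01, -4.04150588e-01, -3.12524736e+01,
       -6.39271480e-02,  4.38212533e-02,  1.56801220e-04]), 'tool_pos': array([ 0.22069901, -0.61081769,  0.2384433 ]), 'tool_rot': array([-1.79887012e+02,  6.65187133e-03,  1.98735612e+01]), 'force': array([-0.37770655, -0.63940096,  0.47623196]), 'wrist_torque': array([-0.04984493,  0.06213581,  0.03135509]), 'grasp_force': 0.0, 'grip_width': 0.08693570744105933}
top [[476.23747219   0.         314.19495902]
 [  0.         476.23747219 239.51146876]
 [  0.           0.           1.        ]] -0.12435970300427644 [[-0.02051336 -0.98823203  0.15158056  0.29505012]
 [-0.99939629  0.02452041  0.02461316 -0.17059983]
 [-0.02804033 -0.15098415 -0.98813841  1.15914186]
 [ 0.          0.          0.          1.        ]]
side [[485.52153075   0.         319.88687449]
 [  0.         485.52153075 249.6811904 ]
 [  0.           0.           1.        ]] -0.065670129005577 [[-0.93820971 -0.12173882  0.32394784  0.09777136]
 [-0.34600179  0.34818616 -0.87123428  0.84869635]
 [-0.00673113 -0.92948699 -0.36879348  0.45670044]
 [ 0.          0.          0.          1.        ]]
```

View pics/top0.png

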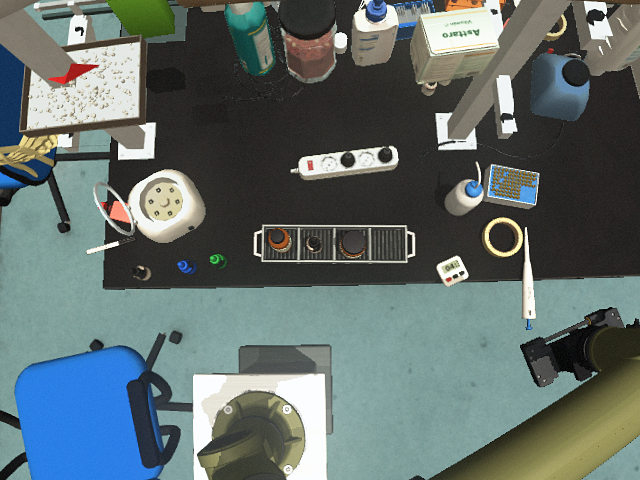

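View pics/side0.png

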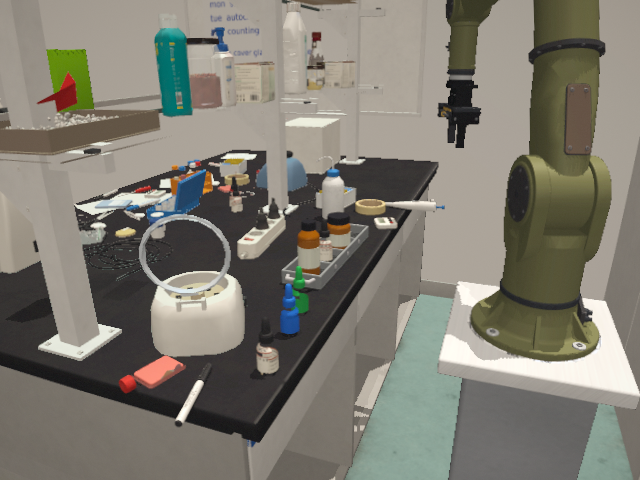

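The top view shows, left to right in the carrier: tall bottle (280,240), dropper (313,243), jar (352,242) and the empty cell (390,243). The spare is at (141,272), with blue at (185,266) and green at (218,261). The side view confirms this: spare at (266,350), and the centrifuge with its ring stands behind it.

Run:
```python
from h import *
c=dict(np.load("top0.npz")); W=pts(c); x,y,z=W[...,0],W[...,1],W[...,2]
print(np.round(W[[243,243,243,272,266,261,290],[280,313,352,141,185,218,150]],3).tolist())
r=c["color"].astype(int)
# carrier rim: points at z~.026-.036 bright grey in ROI
roi=np.zeros(z.shape,bool); roi[218:268,250:418]=1
m=roi&(abs(z-.032)<.006)&(r.min(2)>120)
p=np.stack([x[m],y[m]],1).astype(np.float32); R=cv2.minAreaRect(p); print("rim",R,m.sum(), np.median(z[m]))
print(np.round(cv2.boxPoints(R),3).tolist())
def blob(name,u,v,lo,hi,rad=14):
    w=np.zeros(z.shape,bool); w[v-rad:v+rad,u-rad:u+rad]=1
    m=w&(z>lo)&(z<hi)
    (cx,cy),rr=cv2.minEnclosingCircle(np.stack([x[m],y[m]],1).astype(np.float32))
    print(name,m.sum(),"circle",round(cx,4),round(cy,4),round(rr,4),"mean",x[m].mean().round(4),y[m].mean().round(4),"zmax",np.nanmax(z[w]).round(4))
blob("tallcap",278,238,.125,.14);blob("jarcap",352,242,.09,.105,18)
blob("drop",313,243,.09,.125);blob("spare",141,272,.07,.105);blob("blue",185,266,.06,.12);blob("green",218,261,.06,.12)
s=dict(np.load("side0.npz")); V=pts(s)
for nm,(a,b,cc,d) in {"spare":(315,378,252,282)}.items():
    q=V[a:b,cc:d].reshape(-1,3); q=q[(q[:,2]>.02)&(q[:,0]<.45)]
    for h in (.02,.035,.065,.08,.09):
        t=q[abs(q[:,2]-h)<.005]; print(h,len(t),t.min(0).round(3) if len(t) else "",t.max(0).round(3) if len(t) else "")
# obstacles near spare
m=(z>.03)&(z<.5)&(x>.2)&(x<.6)&(y>.2)&(y<.6)&(np.hypot(x-.3,y-.2)>0)
for X in np.arange(.2,.56,.04): print(round(X,2),[ (lambda k: round(float(z[k].max()),2) if k.any() else 0)((abs(x-X)<.02)&(abs(y-Y)<.02)&(z<.6)) for Y in np.arange(.56,-.5,-.04)])
```

```text
[[0.449, -0.069, 0.117], [0.449, -0.141, 0.103], [0.448, -0.229, 0.099], [0.401, 0.294, 0.001], [0.407, 0.16, 0.068], [0.417, 0.081, 0.069], [0.398, 0.576, -0.806]]
rim ((0.45760247111320496, -0.18918605148792267), (0.3862391412258148, 0.09017541259527206), 88.47480773925781) 886 0.03182316081760361
[[0.40700000524520874, -0.38100001215934753], [0.49799999594688416, -0.382999986410141], [0.5080000162124634, 0.003000000026077032], [0.4180000126361847, 0.004999999888241291]]
tallcap 159 circle 0.4637 -0.0637 0.0159 mean 0.4628 -0.064 zmax 0.1383
jarcap 461 circle 0.4513 -0.233 0.0278 mean 0.451 -0.2328 zmax 0.1033
drop 42 circle 0.4522 -0.1423 0.0104 mean 0.4527 -0.1422 zmax 0.1185
spare 62 circle 0.3983 0.2816 0.0111 mean 0.3972 0.2796 zmax 0.0994
blue 84 circle 0.4102 0.1656 0.0116 mean 0.4086 0.1629 zmax 0.1001
green 83 circle 0.4229 0.0908 0.0119 mean 0.4212 0.0879 zmax 0.1015
0.02 92 [0.379 0.177 0.02 ] [0.423 0.3   0.025]
0.035 110 [0.38  0.165 0.03 ] [0.428 0.3   0.038]
0.065 91 [0.385 0.276 0.06 ] [0.406 0.295 0.07 ]
0.08 59 [0.389 0.279 0.075] [0.401 0.289 0.085]
0.09 42 [0.39
[... 911 characters left out ...]
1, 0.01, 0.01, 0.01, 0.01, 0.01, 0.01, 0.01, 0.01, 0.01, 0.02, 0.02]
0.4 [-0.79, -0.79, -0.79, -0.78, 0.01, 0.01, 0.01, 0.1, 0.01, 0.01, 0.1, 0.05, 0.1, 0.01, 0.03, 0.04, 0.04, 0.04, 0.04, 0.04, 0.04, 0.04, 0.04, 0.04, 0.01, 0.02, 0.02]
0.44 [0, 0, 0, 0.02, 0.02, 0.01, 0.01, 0.01, 0.01, 0.01, 0.03, 0.01, 0.1, 0.01, 0.04, 0.14, 0.14, 0.12, 0.12, 0.1, 0.1, 0.1, 0.02, 0.04, 0.03, 0.01, 0.01]
0.48 [0, 0, 0, 0.01, 0.02, 0.02, 0.02, 0.25, 0.21, 0.1, 0.07, 0.01, 0.01, 0.01, 0.04, 0.14, 0.14, 0.09, 0.09, 0.1, 0.1, 0.04, 0.04, 0.04, 0.03, 0.01, 0.01]
0.52 [0, 0, 0, 0, 0.01, 0.01, 0.25, 0.26, 0.1, 0.1, 0.1, 0.08, 0.01, 0.01, 0.04, 0.04, 0.04, 0.04, 0.04, 0.04, 0.03, 0.03, 0.01, 0.01, 0.01, 0.01, 0.15]
```

Everything measured agrees with the given sizes. The carrier rim is at z=0.032 and its loops span 386 mm, with a yaw of -1.5°. Cell centres are tall (.461,-.060), dropper (.459,-.146), jar (.457,-.232) and empty (.454,-.318). I'll turn the jaws across the carrier and move over the jar.

```bash
python3 -m jog '[[1,0,0,0,-0.153],[1,0,0,0,-0.153],[1,0,0,0,-0.153],[1,0,0,0,-0.153],[1,0,0,0,-0.153],[1,0,0,0,-0.153],[1,0,0,0,-0.153],[1,0,0,0,-0.153],[1,0,0,0,-0.153],[1,0,0,0,-0.153],[1,0,0,0,0]]' 15
python3 -m jog '[[1,0.9,0.5,0,0],[1,0.9,0.5,0,0],[1,0.9,0.5,0,0],[1,0.9,0.5,0,0],[1,0.9,0.5,0,0],[1,0.9,0.5,0,0],[1,0.9,0.5,0,0],[1,0.9,0.5,0,0],[1,0.9,0.5,0,0],[1,0.9,0.5,0,0],[1,0.9,0.5,0,0],[1,0,0,0,0]]'
```

```text
time_s: 1.02
tool_pos: [0.2207, -0.6111, 0.2389]
tool_rot: [-180.0, -0.1, 88.9]
force: [0.5, 0.1, -0.4]
grip_width: 0.0871
grasp_force: 0.0
time_s: 2.02
tool_pos: [0.3385, -0.4115, 0.2397]
tool_rot: [179.9, -0.1, 88.9]
force: [0.4, 1.2, -0.5]
grip_width: 0.0871
grasp_force: 0.0
```

```bash
python3 -m jog '[[1,0.9,0.55,0,0],[1,0.9,0.55,0,0],[1,0.9,0.55,0,0],[1,0.9,0.55,0,0],[1,0.9,0.55,0,0],[1,0.9,0.55,0,0],[1,0.9,0.55,0,0],[1,0.9,0.55,0,0],[1,0.9,0.55,0,0],[1,0.9,0.55,0,0],[1,0,0,0,0],[1,0,0,0,0]]'
python3 -m jog '[[1,0,0,1,0],[1,0,0,1,0],[1,0,0,1,0],[1,0,0,1,0],[1,0,0,1,0],[1,0,0,0,0],[1,0,0,0,0]]'
python3 - <<'E'
from h import *
c=read_camera("side"); cv2.imwrite("pics/s1.png",cv2.resize(c["color"][180:330,230:430,::-1],None,fx=3,fy=3))
E
```

```text
time_s: 3.02
tool_pos: [0.4497, -0.2377, 0.2395]
tool_rot: [-180.0, 0.0, 88.7]
force: [-0.2, -0.6, 0.3]
grip_width: 0.0871
grasp_force: 0.0
time_s: 3.6
tool_pos: [0.448, -0.2392, 0.1388]
tool_rot: [-179.9, -0.1, 88.6]
force: [-0.2, -0.9, -0.2]
grip_width: 0.0873
grasp_force: 0.0
```

View pics/s1.png

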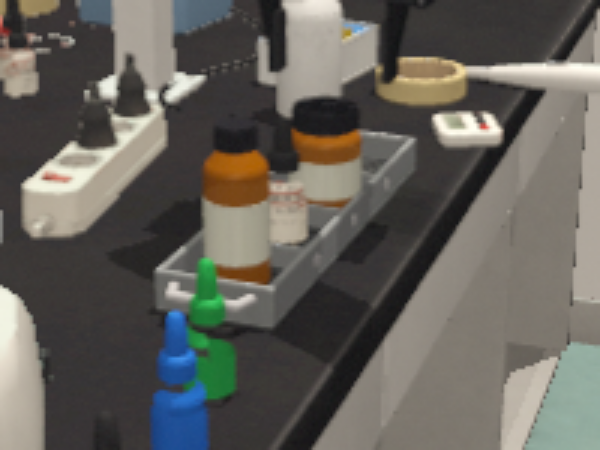

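The crop shows the fingers (272,40) and (395,40) astride the jar (327,110), so the alignment is good. Next I correct 3 and 6 mm, descend onto the jar body with the tips above the walls, and grip.

```bash
python3 -m jog '[[1,0.3,0.15,0.6,0],[1,0,0,0.9,0],[1,0,0,0.9,0],[1,0,0,0.9,0],[1,0,0,0.9,0],[1,0,0,0,0],[1,0,0,0,0]]'
python3 -m jog '[[0,0,0,0,0],[0,0,0,0,0],[0,0,0,0,0],[0,0,0,0,0],[0,0,0,0,0],[0,0,0,0,0],[0,0,0,0,0],[0,0,0,0,0]]' 20
```

```text
time_s: 4.23
tool_pos: [0.4524, -0.232, 0.0554]
tool_rot: [-180.0, -0.0, 88.7]
force: [0.8, -0.4, -0.5]
grip_width: 0.0869
grasp_force: 0.0
time_s: 4.9
tool_pos: [0.4525, -0.2326, 0.056]
tool_rot: [180.0, 0.0, 88.7]
force: [-1.3, 0.7, 5.5]
grip_width: 0.0592
grasp_force: 20.0
```

```bash
python3 -m jog '[[0,0,0,-0.4,0],[0,0,0,-0.7,0],[0,0,0,-0.7,0],[0,0,0,-0.7,0],[0,0,0,0,0],[0,-0.6,0.03,0,0],[0,-0.6,0.03,0,0],[0,-0.6,0.03,0,0],[0,-0.6,0.03,0,0],[0,-0.6,0.03,0,0],[0,-0.6,0.03,0,0],[0,-0.6,0.03,0,0]]'
python3 -m jog '[[0,0,0,0,0],[0,0,0,0.5,0],[0,0,0,0.5,0],[0,0,0,0.5,0],[0,0,0,0.3,0],[0,0,0,0,0],[0,0,0,0,0]]'
```

```text
time_s: 5.9
tool_pos: [0.4545, -0.318, 0.1051]
tool_rot: [-180.0, -0.0, 88.7]
force: [-0.2, -0.2, -2.3]
grip_width: 0.0589
grasp_force: 20.0
time_s: 6.48
tool_pos: [0.4545, -0.3157, 0.0688]
tool_rot: [-179.9, -0.1, 88.8]
force: [-0.2, -0.8, -1.5]
grip_width: 0.059
grasp_force: 20.0
```

```bash
python3 -m jog '[[0,0,0,0.3,0],[0,0,0,0.2,0],[0,0,0,0.12,0],[0,0,0,0,0],[0,0,0,0,0]]'
python3 -m jog '[[1,0,0,0,0],[1,0,0,0,0],[1,0,0,0,0],[1,0,0,0,0],[1,0,0,0,0],[1,0,0,0,0]]'
python3 -m jog '[[1,0,0,-0.9,0],[1,0,0,-0.9,0],[1,0,0,-0.9,0],[1,0,0,-0.9,0],[1,0,0,-0.9,0],[1,0,0,-0.9,0],[1,0,0,0,0],[1,0,0,0,0]]'
```

```text
time_s: 6.9
tool_pos: [0.4547, -0.3165, 0.0571]
tool_rot: [-180.0, -0.0, 88.7]
force: [1.1, -0.8, -1.5]
grip_width: 0.0591
grasp_force: 20.0
time_s: 7.4
tool_pos: [0.4549, -0.3166, 0.0574]
tool_rot: [180.0, 0.0, 88.7]
force: [1.4, 1.3, -0.1]
grip_width: 0.0854
grasp_force: 0.0
time_s: 8.07
tool_pos: [0.4553, -0.3169, 0.1661]
tool_rot: [179.9, 0.1, 88.7]
force: [-0.8, 0.1, -0.2]
grip_width: 0.0872
grasp_force: 0.0
```

```bash
python3 -m jog '[[1,0.9,0.01,0,0],[1,0.95,0.01,0,0],[1,0.95,0.01,0,0],[1,0.95,0.01,0,0],[1,0.95,0.01,0,0],[1,0.95,0.01,0,0],[1,0.95,0.01,0,0],[1,0.95,0.01,0,0],[1,0.95,0.01,0,0],[1,0.95,0.01,0,0],[1,0.95,0.01,0,0],[1,0.95,0.01,0,0]]'
python3 -m jog '[[1,0.8,0.01,0,0],[1,0.5,0.01,0,0],[1,0,0,0,0],[1,0,0,0,0]]'
```

```text
time_s: 9.07
tool_pos: [0.4609, -0.0865, 0.1639]
tool_rot: [-179.9, -0.0, 88.8]
force: [-0.5, -1.1, 0.2]
grip_width: 0.087
grasp_force: 0.0
time_s: 9.4
tool_pos: [0.4627, -0.063, 0.1646]
tool_rot: [-179.9, 0.0, 88.8]
force: [0.1, -0.7, -0.3]
grip_width: 0.0874
grasp_force: 0.0
```

Next: descend to TCP z≈0.090 (75 mm) and grip the tall body.

```bash
python3 -m jog '[[1,0,0,0.8,0],[1,0,0,0.8,0],[1,0,0,0.8,0],[1,0,0,0.8,0],[1,0,0,0.5,0],[1,0,0,0,0],[1,0,0,0,0]]'
python3 -m jog '[[0,0,0,0,0],[0,0,0,0,0],[0,0,0,0,0],[0,0,0,0,0],[0,0,0,0,0],[0,0,0,0,0],[0,0,0,0,0],[0,0,0,0,0],[0,0,0,0,0]]' 20
```

```text
time_s: 9.98
tool_pos: [0.4628, -0.0641, 0.0908]
tool_rot: [-179.9, -0.0, 88.7]
force: [-0.0, 0.3, 0.1]
grip_width: 0.0871
grasp_force: 0.0
time_s: 10.73
tool_pos: [0.4633, -0.0636, 0.0913]
tool_rot: [180.0, 0.0, 88.7]
force: [0.1, 0.2, 1.1]
grip_width: 0.0476
grasp_force: 20.0
```

```bash
python3 -m jog '[[0,0,0,-0.4,0],[0,0,0,-0.8,0],[0,0,0,-0.9,0],[0,0,0,-0.9,0],[0,0,0,-0.9,0],[0,0,0,-0.9,0],[0,0,0,-0.9,0],[0,0,0,-0.9,0],[0,0,0,-0.6,0],[0,0,0,0,0],[0,0,0,0,0]]'
python3 -m jog '[[0,-0.5,-0.02,0,0],[0,-0.7,-0.02,0,0],[0,-0.75,-0.02,0,0],[0,-0.8,-0.02,0,0],[0,-0.8,-0.01,0,0],[0,-0.8,-0.01,0,0],[0,-0.8,-0.01,0,0],[0,-0.8,-0.01,0,0],[0,-0.8,-0.01,0,0],[0,-0.75,-0.01,0,0],[0,-0.55,-0.01,0,0],[0,-0.35,0,0,0]]'
python3 -m jog '[[0,0,0,0,0],[0,0,0,0,0]]'
```

```text
time_s: 11.65
tool_pos: [0.4632, -0.0636, 0.2352]
tool_rot: [180.0, 0.0, 88.7]
force: [-0.8, 0.6, -1.8]
grip_width: 0.0472
grasp_force: 20.0
time_s: 12.65
tool_pos: [0.456, -0.2335, 0.2348]
tool_rot: [-180.0, -0.0, 88.6]
force: [0.6, 1.1, -1.9]
grip_width: 0.0475
grasp_force: 20.0
time_s: 12.82
tool_pos: [0.4565, -0.2311, 0.235]
tool_rot: [-180.0, -0.0, 88.7]
force: [0.4, 0.6, -2.5]
grip_width: 0.0472
grasp_force: 20.0
```

```bash
python3 -m jog '[[0,0,0,0.7,0],[0,0,0,0.9,0],[0,0,0,0.9,0],[0,0,0,0.9,0],[0,0,0,0.9,0],[0,0,0,0.9,0],[0,0,0,0.9,0],[0,0,0,0.3,0],[0,0,0,0.3,0],[0,0,0,0.2,0],[0,0,0,0,0],[0,0,0,0,0]]'
```

```text
time_s: 13.82
tool_pos: [0.457, -0.2316, 0.0979]
tool_rot: [179.9, 0.0, 88.7]
force: [0.6, 0.3, -3.0]
grip_width: 0.0472
grasp_force: 20.0
```

```bash
python3 -m jog '[[0,0,0,0.15,0],[0,0,0,0.15,0],[0,0,0,0,0],[0,0,0,0,0]]'
python3 -m jog '[[1,0,0,0,0],[1,0,0,0,0],[1,0,0,0,0],[1,0,0,0,0],[1,0,0,0,0],[1,0,0,0,0],[1,0,0,0,0]]'
python3 -m jog '[[1,0,0,-0.5,0],[1,0,0,-0.9,0],[1,0,0,-0.9,0],[1,0,0,-0.9,0],[1,0,0,-0.9,0],[1,0,0,0,0],[1,0,0,0,0]]'
python3 - <<'E'
from h import *
c=read_camera("side"); cv2.imwrite("pics/s2.png",cv2.resize(c["color"][180:330,230:430,::-1],None,fx=3,fy=3))
E
```

```text
time_s: 14.15
tool_pos: [0.4566, -0.2316, 0.0913]
tool_rot: [180.0, 0.0, 88.7]
force: [0.4, -0.2, -2.3]
grip_width: 0.0475
grasp_force: 20.0
time_s: 14.73
tool_pos: [0.4565, -0.2315, 0.0912]
tool_rot: [180.0, 0.0, 88.7]
force: [0.6, -0.4, -0.0]
grip_width: 0.0835
grasp_force: 0.0
time_s: 15.32
tool_pos: [0.4572, -0.2318, 0.1746]
tool_rot: [179.9, 0.1, 88.7]
force: [-0.2, -0.1, -0.6]
grip_width: 0.0871
grasp_force: 0.0
```

View pics/s2.png

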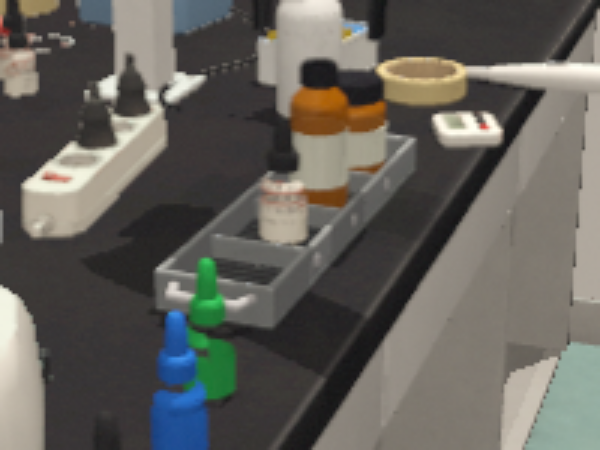

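The tall bottle stands upright in the former jar cell (320,130), with the jar beyond it at (362,120). Now back to the jar.

```bash
python3 -m jog '[[1,-0.7,0,0,0],[1,-0.9,0,0,0],[1,-0.9,0,0,0],[1,-0.9,0,0,0],[1,-0.8,0,0,0],[1,0,0,0.5,0],[1,0,0,0.9,0],[1,0,0,0.9,0],[1,0,0,0.9,0],[1,0,0,0,0],[1,0,0,0,0]]'
```

```text
time_s: 16.28
tool_pos: [0.4538, -0.3148, 0.1078]
tool_rot: [-179.9, -0.1, 88.7]
force: [1.2, -0.3, 0.7]
grip_width: 0.0872
grasp_force: 0.0
```

```bash
python3 -m jog '[[1,-0.08,0,0.5,0],[1,0,0,0.8,0],[1,0,0,0.8,0],[1,0,0,0.4,0],[1,0,0,0,0],[1,0,0,0,0]]'
python3 -m jog '[[0,0,0,0,0],[0,0,0,0,0],[0,0,0,0,0],[0,0,0,0,0],[0,0,0,0,0],[0,0,0,0,0],[0,0,0,0,0],[0,0,0,0,0]]' 20
```

```text
time_s: 16.78
tool_pos: [0.4548, -0.3172, 0.0594]
tool_rot: [180.0, 0.0, 88.7]
force: [1.1, -0.0, 0.3]
grip_width: 0.0873
grasp_force: 0.0
time_s: 17.45
tool_pos: [0.4547, -0.3172, 0.0595]
tool_rot: [180.0, 0.0, 88.7]
force: [0.1, -0.3, 2.0]
grip_width: 0.0596
grasp_force: 19.9
```

```bash
python3 -m jog '[[0,0,0,-0.4,0],[0,0,0,-0.8,0],[0,0,0,-0.9,0],[0,0,0,-0.9,0],[0,0,0,-0.9,0],[0,0,0,-0.9,0],[0,0,0,-0.9,0],[0,0,0,-0.9,0],[0,0,0,-0.8,0],[0,0,0,-0.4,0],[0,0,0,0,0],[0,0,0,0,0]]'
python3 -m jog '[[0,0.5,0,0,0],[0,0.8,0,0,0],[0,0.9,0,0,0],[0,0.9,0,0,0],[0,0.9,0,0,0],[0,0.9,0,0,0],[0,0.9,0,0,0],[0,0.9,0,0,0],[0,0.9,0,0,0],[0,0.9,0,0,0],[0,0.9,0,0,0],[0,0.9,0,0,0]]'
python3 -m jog '[[0,0.9,0,0,0],[0,0.8,0,0,0],[0,0.5,0,0,0],[0,0.3,0,0,0],[0,0,0,0,0],[0,0,0,0,0]]'
```

```text
time_s: 18.45
tool_pos: [0.4543, -0.3169, 0.2148]
tool_rot: [-180.0, -0.0, 88.7]
force: [-1.0, -0.8, -2.4]
grip_width: 0.0592
grasp_force: 19.9
time_s: 19.45
tool_pos: [0.4589, -0.1087, 0.2152]
tool_rot: [180.0, 0.0, 88.8]
force: [0.3, 0.7, -1.5]
grip_width: 0.059
grasp_force: 19.9
time_s: 19.95
tool_pos: [0.4602, -0.0614, 0.2152]
tool_rot: [180.0, 0.1, 88.7]
force: [-0.4, 0.4, -1.9]
grip_width: 0.0592
grasp_force: 19.9
```

```bash
python3 -m jog '[[0,0,0,0.5,0],[0,0,0,0.9,0],[0,0,0,0.9,0],[0,0,0,0.9,0],[0,0,0,0.9,0],[0,0,0,0.9,0],[0,0,0,0.9,0],[0,0,0,0.7,0],[0,0,0,0.4,0],[0,0,0,0.3,0],[0,0,0,0,0],[0,0,0,0,0]]'
```

```text
time_s: 20.95
tool_pos: [0.4604, -0.0614, 0.0692]
tool_rot: [180.0, -0.0, 88.7]
force: [-0.1, -0.0, -1.2]
grip_width: 0.0589
grasp_force: 19.9
```

```bash
python3 -m jog '[[0,0,0,0.25,0],[0,0,0,0.15,0],[0,0,0,0.05,0],[0,0,0,0,0],[0,0,0,0,0]]'
python3 -m jog '[[1,0,0,0,0],[1,0,0,0,0],[1,0,0,0,0],[1,0,0,0,0],[1,0,0,0,0],[1,0,0,0,0],[1,0,0,0,0]]'
python3 -m jog '[[1,0,0,-0.4,0],[1,0,0,-0.9,0],[1,0,0,-0.9,0],[1,0,0,-0.9,0],[1,0,0,-0.9,0],[1,0,0,-0.9,0],[1,0,0,-0.9,0],[1,0,0,-0.9,0],[1,0,0,0,0]]'
python3 -m jog '[[1,0,0,0,-0.156],[1,0,0,0,-0.156],[1,0,0,0,-0.156],[1,0,0,0,-0.156],[1,0,0,0,-0.156],[1,0,0,0,-0.156],[1,0,0,0,-0.156],[1,0,0,0,-0.156],[1,0,0,0,-0.156],[1,0,0,0,-0.156],[1,0,0,0,-0.156],[1,0,0,0,-0.156]]'
python3 -m jog '[[0.6,0,0,0,-0.156],[0.6,0,0,0,0],[0.6,0,0,0,0]]'
python3 - <<'E'
from h import *
c=read_camera("side"); cv2.imwrite("pics/s3.png",c["color"][:,:,::-1])
E
```

```text
time_s: 21.37
tool_pos: [0.4604, -0.0611, 0.0603]
tool_rot: [180.0, 0.0, 88.7]
force: [-0.4, 0.3, -2.0]
grip_width: 0.0592
grasp_force: 19.9
time_s: 21.95
tool_pos: [0.4603, -0.0612, 0.0602]
tool_rot: [180.0, 0.0, 88.7]
force: [0.0, -0.5, -0.4]
grip_width: 0.0859
grasp_force: 0.0
time_s: 22.7
tool_pos: [0.4625, -0.0612, 0.1982]
tool_rot: [179.6, 0.1, 88.7]
force: [1.0, 0.6, 0.3]
grip_width: 0.0869
grasp_force: 0.0
time_s: 23.7
tool_pos: [0.4599, -0.0609, 0.1938]
tool_rot: [180.0, -0.0, 173.3]
force: [-0.1, -0.1, 0.0]
grip_width: 0.0868
grasp_force: 0.0
time_s: 23.95
tool_pos: [0.46, -0.061, 0.1939]
tool_rot: [180.0, -0.0, 179.8]
force: [-0.5, 0.2, -0.5]
grip_width: 0.074
grasp_force: 0.0
```

View pics/s3.png

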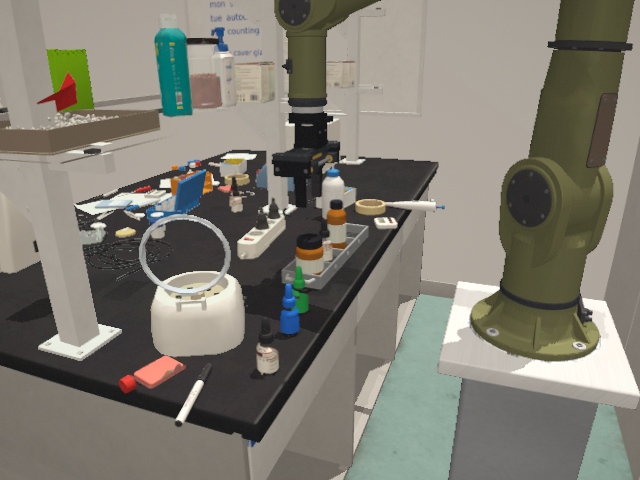

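The jar stands upright at (310,255) and the tall bottle at (337,228). Next to the spare at (.397,.281).

```bash
python3 -m jog '[[0.6,0.1,0.5,0,0],[0.6,0.1,0.9,0,0],[0.6,0.1,0.9,0,0],[0.6,0.1,0.9,0,0],[0.6,0.1,0.9,0,0],[0.6,0.1,0.9,0,0],[0.6,0.1,0.9,0,0],[0.6,0.2,0.9,0,0],[0.6,0.2,0.9,0,0],[0.6,0.2,0.9,0,0],[0.6,0.2,0.9,0,0],[0.6,0.2,0.9,0,0]]'
python3 -m jog '[[0.6,0.2,0.9,0,0],[0.6,0.2,0.9,0,0],[0.6,0.2,0.9,0,0],[0.6,0.2,0.9,0,0],[0.6,0.2,0.9,0,0],[0.6,0.2,0.9,0,0],[0.6,0.2,0.7,0,0],[0.6,0,0,0,0],[0.6,0,0,0,0]]'
```

```text
time_s: 25.0
tool_pos: [0.4255, 0.1485, 0.1941]
tool_rot: [-180.0, 0.0, 179.9]
force: [0.1, 1.0, 0.5]
grip_width: 0.052
grasp_force: 0.0
time_s: 25.75
tool_pos: [0.3975, 0.2697, 0.194]
tool_rot: [-180.0, -0.0, -179.9]
force: [1.0, -0.8, 0.3]
grip_width: 0.0524
grasp_force: 0.0
```

```bash
python3 -m jog '[[0.6,0,0.6,0.5,0],[0.6,0,0,0.9,0],[0.6,0,0,0.8,0],[0.6,0,0,0,0],[0.6,0,0,0,0]]'
python3 - <<'E'
from h import *
c=read_camera("side"); cv2.imwrite("pics/s4.png",cv2.resize(c["color"][200:400,170:370,::-1],None,fx=2.9,fy=2.9))
E
```

```text
time_s: 26.17
tool_pos: [0.3981, 0.2796, 0.1496]
tool_rot: [-179.9, -0.1, 179.9]
force: [0.2, 1.3, 0.5]
grip_width: 0.0517
grasp_force: 0.0
```

View pics/s4.png

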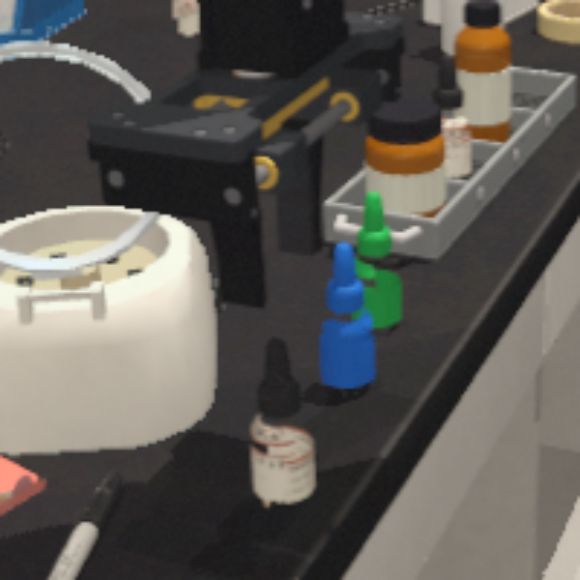

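The fingers at (240,290) and (300,240) straddle the line of the spare's axis (278,430) and are clear of the centrifuge. I continue down and grip.

```bash
python3 -m jog '[[0.6,0.03,0.05,0.5,0],[0.6,0,0,0.9,0],[0.6,0,0,0.9,0],[0.6,0,0,0.9,0],[0.6,0,0,0.9,0],[0.6,0,0,0.6,0],[0.6,0,0,0.2,0],[0.6,0,0,0,0],[0.6,0,0,0,0]]'
python3 -m jog '[[0,0,0,0,0],[0,0,0,0,0],[0,0,0,0,0],[0,0,0,0,0],[0,0,0,0,0],[0,0,0,0,0],[0,0,0,0,0],[0,0,0,0,0]]' 10
```

```text
time_s: 26.97
tool_pos: [0.3982, 0.2823, 0.0527]
tool_rot: [180.0, 0.0, 180.0]
force: [-0.5, 1.1, -0.6]
grip_width: 0.0522
grasp_force: 0.0
time_s: 27.63
tool_pos: [0.3981, 0.2821, 0.0525]
tool_rot: [180.0, 0.0, 180.0]
force: [0.2, -0.0, 4.7]
grip_width: 0.031
grasp_force: 10.0
```

```bash
python3 -m jog '[[0,0,0,-0.4,0],[0,0,0,-0.8,0],[0,0,0,-0.9,0],[0,0,0,-0.9,0],[0,0,0,-0.9,0],[0,0,0,-0.9,0],[0,0,0,-0.9,0],[0,0,0,-0.9,0],[0,0,0,-0.9,0],[0,0,0,-0.9,0],[0,0,0,-0.5,0],[0,0,0,0,0]]'
python3 -m jog '[[0,-0.2,-0.5,0,0],[0,-0.2,-0.8,0,0],[0,-0.2,-0.9,0,0],[0,-0.2,-0.9,0,0],[0,-0.2,-0.9,0,0],[0,-0.2,-0.9,0,0],[0,-0.2,-0.9,0,0],[0,-0.2,-0.9,0,0],[0,-0.2,-0.9,0,0],[0,-0.2,-0.9,0,0],[0,-0.2,-0.9,0,0],[0,-0.2,-0.9,0,0]]'
python3 -m jog '[[0,-0.2,-0.9,0,0],[0,-0.2,-0.9,0,0],[0,-0.2,-0.9,0,0],[0,0,-0.9,0,0],[0,0,-0.9,0,0],[0,0,-0.9,0,0],[0,0,-0.8,0,0],[0,0,-0.4,0,0],[0,0,0,0,0]]'
python3 -m jog '[[0,0,0,0,0.156],[0,0,0,0,0.156],[0,0,0,0,0.156],[0,0,0,0,0.156],[0,0,0,0,0.156],[0,0,0,0,0.156],[0,0,0,0,0.156],[0,0,0,0,0.156],[0,0,0,0,0.156],[0,0,0,0,0.156],[0,0,0,0,0.156],[0,0,0,0,0.156]]'
python3 -m jog '[[0,0,0,0,0.156],[0,0,0,0,0],[0,0,0,0,0]]'
```

```text
time_s: 28.63
tool_pos: [0.3986, 0.2826, 0.2321]
tool_rot: [180.0, 0.2, 180.0]
force: [0.6, 0.4, -0.7]
grip_width: 0.031
grasp_force: 10.0
time_s: 29.63
tool_pos: [0.4449, 0.0749, 0.2288]
tool_rot: [-180.0, -0.1, 180.0]
force: [0.1, 0.9, -0.1]
grip_width: 0.0308
grasp_force: 10.0
time_s: 30.38
tool_pos: [0.4569, -0.0579, 0.2289]
tool_rot: [180.0, -0.1, 179.8]
force: [1.0, -0.2, -1.5]
grip_width: 0.0311
grasp_force: 10.0
time_s: 31.38
tool_pos: [0.4575, -0.0545, 0.2296]
tool_rot: [-180.0, -0.0, 95.5]
force: [-0.6, -1.1, -1.2]
grip_width: 0.0312
grasp_force: 10.0
time_s: 31.63
tool_pos: [0.4575, -0.055, 0.2298]
tool_rot: [-180.0, -0.0, 89.0]
force: [-0.4, -0.8, -1.6]
grip_width: 0.0312
grasp_force: 10.0
```

```bash
python3 -m jog '[[0,-0.5,0,0,0],[0,-0.8,0,0,0],[0,-0.9,0,0,0],[0,-0.9,0,0,0],[0,-0.9,0,0,0],[0,-0.9,0,0,0],[0,-0.9,0,0,0],[0,-0.9,0,0,0],[0,-0.9,0,0,0],[0,-0.9,0,0,0],[0,-0.9,0,0,0],[0,-0.9,0,0,0]]'
python3 -m jog '[[0,-0.9,0,0,0],[0,-0.8,0,0,0],[0,-0.6,0,0,0],[0,-0.4,0,0,0],[0,0,0,0,0],[0,0,0,0,0],[0,0,0,0,0]]'
python3 - <<'E'
from h import *
c=read_camera("side"); cv2.imwrite("pics/s5.png",cv2.resize(c["color"][130:330,230:430,::-1],None,fx=2.9,fy=2.9))
E
```

```text
time_s: 32.63
tool_pos: [0.4528, -0.2638, 0.23]
tool_rot: [-180.0, 0.0, 88.8]
force: [0.4, 0.1, -0.3]
grip_width: 0.0314
grasp_force: 10.0
time_s: 33.22
tool_pos: [0.4523, -0.3149, 0.2302]
tool_rot: [180.0, -0.0, 88.8]
force: [0.4, 0.2, -0.5]
grip_width: 0.0312
grasp_force: 10.0
```

View pics/s5.png

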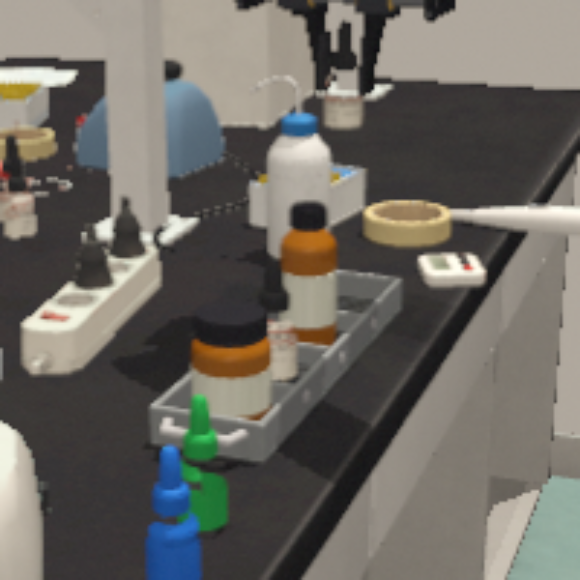

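The spare hangs upright in the jaws (344,75) over the empty cell. Lowering it by 169 mm.

```bash
python3 -m jog '[[0,-0.15,0.08,0.5,0],[0,0,0,0.9,0],[0,0,0,0.9,0],[0,0,0,0.9,0],[0,0,0,0.9,0],[0,0,0,0.9,0],[0,0,0,0.9,0],[0,0,0,0.9,0],[0,0,0,0.8,0],[0,0,0,0.3,0],[0,0,0,0,0],[0,0,0,0,0]]'
```

```text
time_s: 34.27
tool_pos: [0.4536, -0.3189, 0.0722]
tool_rot: [180.0, -0.0, 88.8]
force: [0.5, 0.2, -0.0]
grip_width: 0.031
grasp_force: 10.0
```

```bash
python3 -m jog '[[0,0,0,0.25,0],[0,0,0,0.15,0],[0,0,0,0.1,0],[0,0,0,0.03,0],[0,0,0,0,0],[0,0,0,0,0]]'
python3 -m jog '[[0.8,0,0,0,0],[0.8,0,0,0,0],[0.8,0,0,0,0],[0.8,0,0,0,0],[0.8,0,0,0,0],[0.8,0,0,0,0],[0.8,0,0,0,0]]'
python3 -m jog '[[0.8,0,0,-0.4,0],[0.8,0,0,-0.8,0],[0.8,0,0,-0.9,0],[0.8,0,0,-0.9,0],[0.8,0,0,-0.9,0],[0.8,0,0,-0.9,0],[0.8,0,0,-0.9,0],[0.8,0,0,-0.9,0],[0.8,0,0,-0.9,0],[0.8,0,0,0,0],[0.8,0,0,0,0]]'
python3 -m jog '[[0.8,-0.9,0,0,0],[0.8,-0.9,0,0,0],[0.8,-0.9,0,0,0],[0.8,-0.9,0,0,0],[0.8,-0.9,0,0,0],[0.8,-0.9,0,0,0],[0.8,0,0,0,0],[0.8,0,0,0,0],[0.8,0,0,0,0]]'
python3 - <<'E'
from h import *
a=read_camera("side"); b=read_camera("top")
cv2.imwrite("pics/s6.png",np.hstack([cv2.resize(a["color"][180:330,230:430,::-1],(400,300)),cv2.resize(b["color"][190:290,250:383,::-1] if 0 else b["color"][180:300,250:410,::-1],(400,300))]))
W=pts(b);z=W[...,2]
for n,X,Y,lo,hi in(("jar",.461,-.06,.085,.105),("drop",.459,-.146,.09,.125),("tall",.457,-.232,.12,.145),("spare",.454,-.318,.08,.115)):
    m=(np.hypot(W[...,0]-X,W[...,1]-Y)<.04)&(z>lo)&(z<hi); print(n,m.sum(),np.round(W[m].mean(0)-[X,Y,0],4) if m.any() else "", z[m].max())
E
```

```text
time_s: 34.77
tool_pos: [0.4535, -0.3192, 0.0618]
tool_rot: [180.0, 0.0, 88.7]
force: [-0.6, -0.7, -0.8]
grip_width: 0.031
grasp_force: 10.0
time_s: 35.35
tool_pos: [0.4534, -0.3191, 0.0616]
tool_rot: [180.0, 0.0, 88.7]
force: [0.1, -0.4, -0.0]
grip_width: 0.0665
grasp_force: 0.0
time_s: 36.27
tool_pos: [0.454, -0.3194, 0.2129]
tool_rot: [179.9, 0.1, 88.7]
force: [0.3, 0.7, -0.8]
grip_width: 0.0696
grasp_force: 0.0
time_s: 37.02
tool_pos: [0.4508, -0.4263, 0.2104]
tool_rot: [-179.9, -0.1, 88.7]
force: [-0.6, -0.0, -0.1]
grip_width: 0.0697
grasp_force: 0.0
jar 462 [-0.0015 -0.0015  0.0974] 0.10356322666475948
drop 39 [-0.0056  0.003   0.1066] 0.11587005286489305
tall 165 [-0.0015  0.0008  0.1331] 0.13920746745787405
spare 56 [-0.0022  0.0023  0.0928] 0.10833307991416641
```

View pics/s6.png

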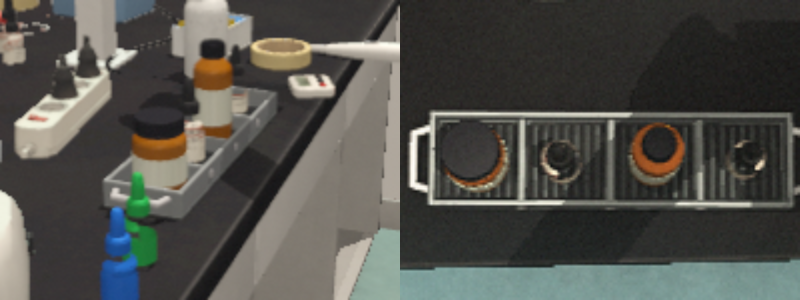

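All four stand upright and centred in their cells. In the top crop the jar is at (473,150), the dropper at (560,155), the tall bottle at (660,150) and the spare at (747,158); heights match and nothing touches the robot.

```bash
python3 -c "
from cell import env
print(env.sign_off())"
```

```text
the job is handed in; nothing more can be done
None
```

I swapped the tall bottle and the jar, put the spare dropper in the empty cell, and handed the job in at about 37 s of the 72 s; the last pictures show all four upright and within about 7 mm of their cell centres, but sign-off gave no verdict.

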